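Put the second hand nut back on the tofu press

TASK

One hand nut of the tofu press is off: set the loose steel nut, flange down, on the bare stud and turn it gently backwards (anticlockwise seen from above) until you feel it drop into the thread. Then screw it down clockwise until the wooden plate is pulled fully down, level on its box, and let go. Never force the nut on its thread, and leave everything else where it stands.

Things in the scene. Friction and masses are not known exactly. Their poses are not given: they have to be found in the camera images.
- nut: loose steel hand nut, about 0.11 kg: hexagon 40 mm across flats, 46 mm over corners, 36 mm high in all; its lowest 5 mm are a round flange 54 mm wide. Open bore 28 mm wide. Stands flange down on the worktop. Origin: centre of its underside; z up. Flats face its x axis and every 60 degrees from it; grip two flats, fingertips above the flange (TCP 24 to 30 mm above the underside).
- nut_lugs (a point): point on the nut's axis, 10 mm above its underside, level with its thread: three short lugs in the bore, 120 degrees apart, 2.4 mm thick, reaching in to a 20 mm circle. Where they stand relative to the flats is not known.
- stud_tip (a point): centre of the flat top of the bare upright stud of the press, 113 mm above the worktop; axes as the press. The stud ends in a plain pilot: 10 mm wide at the tip, 18 mm wide from 5 mm below it. It guides the nut with 1 mm play all round. Given poses may be 2 mm off, so feel the landing.
- thread_top (a point): on the stud's axis, 9.5 mm below the tip: top of the thread, right-hand, 26 mm over crests, three starts, pitch 6.5 mm, so 19.5 mm a turn (3.1 mm per rad), 1.5 mm axial play; holds by friction. Each start has a blunt end, at an unknown angle. Set down at any angle the nut's lugs rest on the thread, its underside 8.8 to 15.3 mm below this point.
- nut_seat (a point): on the stud's axis, 31 mm below the tip, 82 mm above the worktop: where the nut's underside ends. Turned backwards the nut climbs until its underside is 12.7 mm above this point and there, within a third of a turn, drops 6.5 mm off the blunt ends, if the hand follows it down. From there about 2.7 rad clockwise bring it here.
- press_plate (a joint): wooden pressing plate, 100 x 190 x 14 mm, rocking about the stud that has its nut: 0 rad is level, fully down on the box (a hard stop, plate top 82 mm above the worktop). A spring holds it at about 0.031 rad, the bare-stud end 4 mm high; pulling it down takes 3 to 8 N at the bare stud. Turning the nut takes under 0.1 N m until the stop, then quickly more: 0.15 N m is snug, 0.3 too much.
- press: tofu press, fixed: wooden base 125 x 225 x 18 mm, slotted steel box 96 x 82 mm, two steel studs 130 mm apart along the body's y axis. Origin: centre of the underside. The stud at y = +65 mm already has its nut screwed down (same shape, top 118 mm above the worktop; leave it); the bare one is at y = -65 mm. Wall cabinets hang beyond x = 0.59 m, from 0.43 m up.
- honey_jar: glass honey jar with black lid, 65 mm wide, 86 mm high; origin under its centre. A bystander.
- pepper_mill: turned dark wooden pepper mill, 58 mm wide, 160 mm high; origin under its centre. A bystander.
- salt_shaker: glass salt shaker with a grey domed top, 44 mm wide, 90 mm high; origin under its centre. A bystander.
- espresso_cup: small green and white cup with a handle, 64 x 89 mm, 48 mm high; origin underneath. A bystander.
- kitchen_timer: round white and grey wind-up timer, 64 mm wide, 49 mm high; origin under its centre. A bystander.
- pinch_bowl: small grey-brown bowl, 62 mm wide, 31 mm high; origin under its centre. A bystander.
- teaspoon: steel teaspoon lying flat, 130 x 26 mm, 11 mm high; origin under its centre. A bystander.
Mind the look-alikes: they are no part of the job. What is shaped like the nut but purple or yellow is not meant.

How it is judged:
On the way, in this order (a step that is already met when the one before it is completed fails the run):
1. the nut sits upright on the bare stud, backed off to the start of the thread: bearing on the thread's ends, its highest point (horizontal distance between nut and stud_tip below 0.003 m and angle between nut's own z axis and vertical below 0.09 rad and z of nut in the frame of stud_tip between -0.0199 and -0.0176 m and contact force between nut and press above 0.5 N), for 0.1 s.
2. the nut has dropped into the thread (horizontal distance between nut and stud_tip below 0.003 m and angle between nut's own z axis and vertical below 0.09 rad and z of nut in the frame of stud_tip below -0.0235 m), for 0.1 s.
At the end, for the whole second after the job is handed in: the nut is on the bare stud, upright (within 5 degrees), centred within 3 mm, holding the plate down level (within 0.007 rad) by itself and at rest; the bystanders stand within 20 mm of where they were (value of joint press_plate below 0.007 rad and horizontal distance between nut and stud_tip below 0.003 m and angle between nut's own z axis and vertical below 0.09 rad and z of nut in the frame of stud_tip below -0.029 m and contact force between nut and press above 2 N and linear speed of nut below 0.01 m/s and distance of each of honey_jar, pepper_mill, salt_shaker, espresso_cup, kitchen_timer, pinch_bowl, teaspoon from where it was at the start of the episode below 0.02 m); the robot touches nothing.
It fails at once if the nut is forced while it rides on the end of the thread: it bears on the press with over 40 N (z of nut in the frame of stud_tip above -0.0235 m and contact force between nut and press above 40 N).
It fails at once if the nut is overtightened: it bears on thread and plate together with over 80 N (contact force between nut and press above 80 N).
It fails at once if a bystander is pushed over 20 mm from its place (distance of any of honey_jar, pepper_mill, salt_shaker, espresso_cup, kitchen_timer, pinch_bowl, teaspoon from where it was at the start of the episode above 0.02 m).
It also fails if it takes over 72 s, if anything falls off the work surface, if the arm or the gripper's body presses on something with over 40 N, if the wrist force passes 120 N, or if a joint passes its speed limit or range.

ROBOT

A 6-joint arm with a two-finger parallel gripper is mounted at the origin on a cart in front of the work surface, level with it; the furniture and walls round the work are solid. World frame = base frame: x ahead of the robot, y to its left, z up, the work surface at z = 0. Lengths are in m, angles in rad, forces in N, time in s.
With the tool pointing down it reaches from about 0.275 to 0.75 m from the base axis. Payload 10.2 kg.
Tool frame: the origin (TCP) lies between the finger pads, 19 mm behind the fingertips; this is the grasp point; z points along the fingers, y is the line along which they close (so a half turn about z gives the same grasp; the last joint's range is limited). The gripper opens to 85 mm and grips with 20 to 120 N. Pads are 22 mm wide; open, the fingers measure 114 mm over their backs; the gripper's body (76 mm by 85 mm) begins 54 mm behind the grasp point. The pads swing forward as they close: fully open they stand 13 mm farther back than shut.
Start: joints at [-1.412, 0.313, 1.498, -0, 1.331, -0.223], TCP at [0.196, -0.487, 0.25] pointing down, gripper open.
Joint ranges: [-2.94, 2.94], [-0.97, 2.17], [0.19, 2.56], [-1.23, 4.37], [0.02, 3.11], [-2.88, 2.88]. Speed limits (rad/s): [2.39, 2.39, 3.01, 3.14, 3.14, 3.14].

INTERFACE

Orientations are given as a unit quaternion [x, y, z, w].
In Python, from bench import env, kinematics, monitor, eyes, job gives the robot as it stands. The module is installed in compiled form; this text tells all that it offers. Calls block until the motion is done:
- env.reach(position, orientation): joint-space move of the TCP to a pose.
- env.movel(position, velocity=0.15, frame=None, guard=None): straight line of the TCP; frame=None keeps the orientation; velocity is the mean speed in m/s. With guard (N) it stops when the force on the tool has changed by that much, and returns True; else False.
- env.set_joints(angles): joint-space move.
- env.release() and env.close_gripper(effort=None): open the fingers fully, or close them until they stop; effort is the grip in N (None keeps the last).
- env.hold(seconds).
- kinematics.ik(position, orientation): joint angles nearest the present ones, or None.
- monitor.sense(): the state.
- eyes.grab_frame(name): name is "scene" or "top" or "wrist"; returns a dict with "frame" (420x560x3 uint8, red, green, blue), "mtx" (3x3 intrinsics, pixels), "view" (4x4, takes a point from world to camera coordinates). Camera axes: x right, y down, z forward; pixel columns grow to the right and rows downward; lengths in m; the calibration is good to about 2 mm. The wrist camera is an equidistant fisheye: a pixel r from the principal point sees the ray r / f radians off the axis. A picture is of the moment at which its call begins. There is no depth.
A pose or a line that the arm cannot do raises env.MotionError and nothing moves.
- job.hand_in(): hands the job in; it is judged then, once.
The state is a dict: "clock": time; "joints": joint angles; "qvel": joint speeds; "joint_efforts": joint torques, N m; "position": TCP position; "ee_rot": TCP orientation; "contact_force": force on the tool from outside, world axes, zero at the start; "ft_torque": the same for the moment, N m; "finger_gap": opening from 0.0 (shut) to 1.0 (fully open); "gripper_force": force on a finger pad.
Only numpy, scipy, OpenCV 4.12 (cv2) and the standard library are available. Lean on these libraries where they do the work, as an engineer would, in place of code of your own. Each camera call takes 0.05 s, during which the arm holds its last target. There are 200 camera calls.

## Working session

There is one attempt and no reset: what is moved stays moved. The work goes in short steps, each a Python script; the robot and the scene stay as the last script left them, time stands still between calls to the robot, and variables do not carry over. Pictures are saved under pics/ and viewed, at most 10 in all, crops included, and the job is handed in when it is done.

```bash
mkdir -p pics; python3 - <<'E'
from bench import env,kinematics,monitor,eyes,job
import cv2,numpy as np
for n in("scene","top"):
    d=eyes.grab_frame(n); cv2.imwrite(f"pics/{n}0.png",d["frame"][:,:,::-1]); np.savez(f"pics/{n}0.npz",**d); print(n,d["mtx"].tolist(),np.round(d["view"],4).tolist())
s=monitor.sense(); print(s)
E
```

```text
scene [[412.11697564128536, 0.0, 281.5834907881547], [0.0, 412.11697564128536, 217.8446667459957], [0.0, 0.0, 1.0]] [[-0.6985, -0.7154, 0.0172, 0.3596], [-0.3921, 0.3625, -0.8455, 0.3255], [0.5986, -0.5974, -0.5337, 0.7783], [0.0, 0.0, 0.0, 1.0]]
top [[494.0266154570703, 0.0, 274.9200615201869], [0.0, 494.0266154570703, 209.2877720736468], [0.0, 0.0, 1.0]] [[0.0042, -1.0, -0.0046, -0.0329], [-0.9874, -0.0034, -0.158, 0.5684], [0.158, 0.0052, -0.9874, 1.3687], [0.0, 0.0, 0.0, 1.0]]
{'clock': 0.1, 'joints': array([-1.41240860e+00,  3.13403565e-01,  1.49833412e+00, -2.85329263e-05,
        1.33102611e+00, -2.23394353e-01]), 'qvel': array([-0.00020316, -0.00214151, -0.00138635,  0.00227348,  0.00159112,
       -0.00114996]), 'joint_efforts': array([ 2.27756522e-03, -4.12897539e+01, -2.60140550e+01, -1.79883241e-04,
        3.02448556e-03, -1.55699176e-06]), 'position': array([ 0.1955537 , -0.48699851,  0.24949759]), 'ee_rot': array([ 9.81834752e-01,  1.89737128e-01,  5.18070038e-06, -5.85714636e-04]), 'contact_force': array([ 1.11784349,  0.91175147, -0.58192181]), 'ft_torque': array([-0.02054712,  0.02634098,  0.00755156]), 'gripper_force': 0.0, 'finger_gap': 1.0018007474180184}
```

View pics/top0.png

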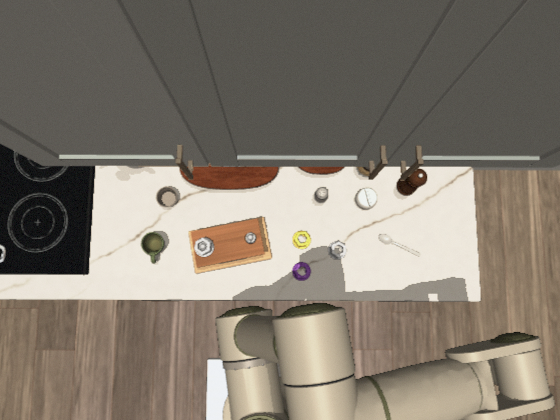

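View pics/scene0.png

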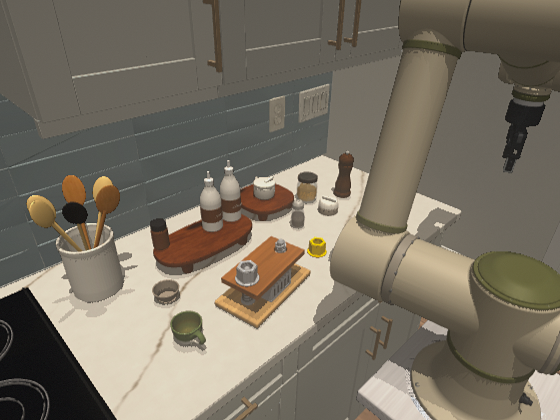

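The top view shows the steel nut at about (338,249), the bare stud at (251,238), and the nutted stud at (204,246). The yellow and purple nuts are at (302,240) and (302,271).

```bash
cat > h.py <<'E'
import numpy as np,cv2
from scipy.spatial.transform import Rotation as R
def pix(d,u,v,z):
    K=d["mtx"];V=d["view"];r=V[:3,:3].T@np.linalg.solve(K,[u,v,1]);c=-V[:3,:3].T@V[:3,3]
    return c+r*(z-c[2])/r[2]
def fish(d,u,v,z):
    K=d["mtx"];V=d["view"];x=np.array([u-K[0,2],v-K[1,2]]);r=np.hypot(*x);t=r/K[0,0]
    ray=V[:3,:3].T@np.array([*(np.sin(t)*x/max(r,1e-9)),np.cos(t)]);c=-V[:3,:3].T@V[:3,3]
    return c+ray*(z-c[2])/ray[2]
def q(yaw): # tool down, tool x axis at yaw; closing axis y at yaw-90
    return (R.from_euler('z',yaw)*R.from_quat([1,0,0,0])).as_quat()
def yaw(quat):
    m=R.from_quat(quat).as_matrix();return np.arctan2(m[1,0],m[0,0])
E
python3 - <<'E'
from h import *
d=np.load("pics/top0.npz")
for n,u,v,z in(("nut",338,249,.03),("stud",251,238,.113),("nut2",204,246,.118),("yellow",302,240,.036),("purple",302,271,.036)):print(n,pix(d,u,v,z).round(4))
f=d["frame"][205:295,180:360,::-1]
cv2.imwrite("pics/c1.png",cv2.resize(f,None,fx=4.4,fy=4.4,interpolation=cv2.INTER_CUBIC))
E
```

```text
nut [ 0.4568 -0.2112  0.03  ]
stud [0.479  0.0331 0.113 ]
nut2 [0.4565 0.1587 0.118 ]
yellow [ 0.4816 -0.1083  0.036 ]
purple [ 0.3938 -0.1079  0.036 ]
```

View pics/c1.png

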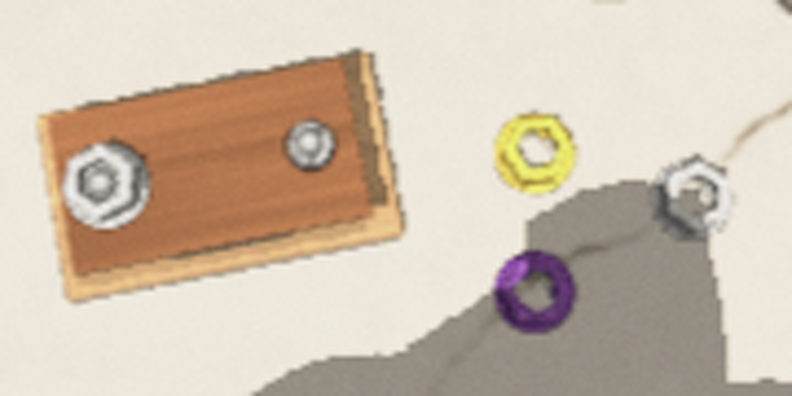

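The enlarged crop shows the bare stud at about (250.5,237.5) in full-image pixels and the steel nut at (338,249). Next: a wrist look from above the nut, then one above the stud.

```bash
python3 - <<'E'
from h import *
from bench import env,kinematics,monitor,eyes
s=monitor.sense();print(yaw(s["ee_rot"]))
f=[]
for n,p in(("stud",[.45,.033,.27]),("nut",[.43,-.211,.2])):
    env.reach(p,q(0)); d=eyes.grab_frame("wrist");np.savez(f"pics/w{n}.npz",**d);f.append(d["frame"][:,:,::-1])
    s=monitor.sense();print(s["clock"],s["joints"].round(3),s["position"]);print(d["mtx"].tolist(),d["view"].round(3).tolist())
cv2.imwrite("pics/w.png",cv2.resize(np.vstack([f[0],f[1]])[:, :],(400,600)))
cv2.imwrite("pics/wnut.png",cv2.resize(f[1],(800,600)));cv2.imwrite("pics/wstud.png",cv2.resize(f[0],(800,600)))
E
```

```text
0.3817887401995941
2.2333 [-0.189  0.133  1.671 -0.     1.338  1.383] [0.45011515 0.03241118 0.26992237]
[[325.19226210127806, 0.0, 282.4570689870713], [0.0, 325.19226210127806, 208.17444260116523], [0.0, 0.0, 1.0]] [[-0.0, -1.0, 0.001, 0.032], [-0.963, 0.001, 0.268, 0.392], [-0.268, -0.001, -0.963, 0.518], [0.0, 0.0, 0.0, 1.0]]
3.2833 [-0.699  0.259  1.706  0.     1.176  0.87 ] [ 0.43046667 -0.21010717  0.20046078]
[[325.19226210127806, 0.0, 282.4570689870713], [0.0, 325.19226210127806, 208.17444260116523], [0.0, 0.0, 1.0]] [[0.001, -1.0, 0.001, -0.211], [-0.963, -0.001, 0.268, 0.392], [-0.268, -0.001, -0.963, 0.445], [0.0, 0.0, 0.0, 1.0]]
```

View pics/wnut.png

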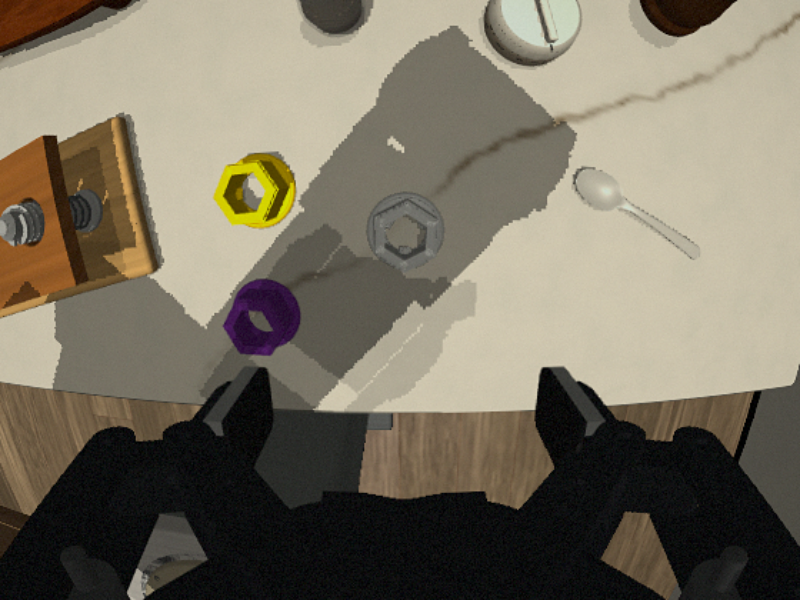

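View pics/wstud.png

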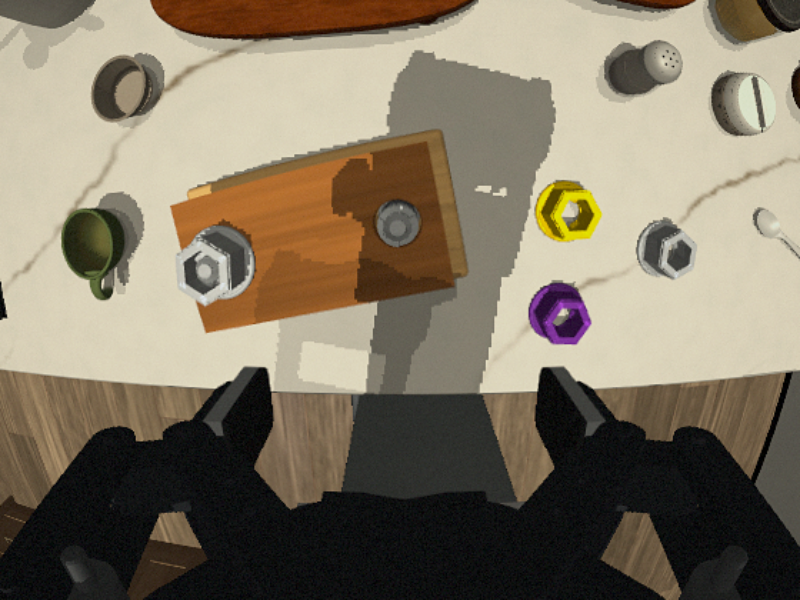

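The wrist views show the nut at (405,231) and the stud tip at (399,224) in the 800×600 images. I'll enlarge both.

```bash
python3 - <<'E'
from h import *
o=[]
for n,(x,y) in(("nut",(250,125)),("stud",(250,125))):
    f=np.load(f"pics/w{n}.npz")["frame"][y:y+64,x:x+64,::-1].astype(float)
    f=np.clip(f*255/np.percentile(f,98),0,255).astype(np.uint8)
    o.append(cv2.resize(f,None,fx=6,fy=6,interpolation=cv2.INTER_CUBIC))
cv2.imwrite("pics/c2.png",np.hstack(o))
E
```

```text
(no output)
```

View pics/c2.png

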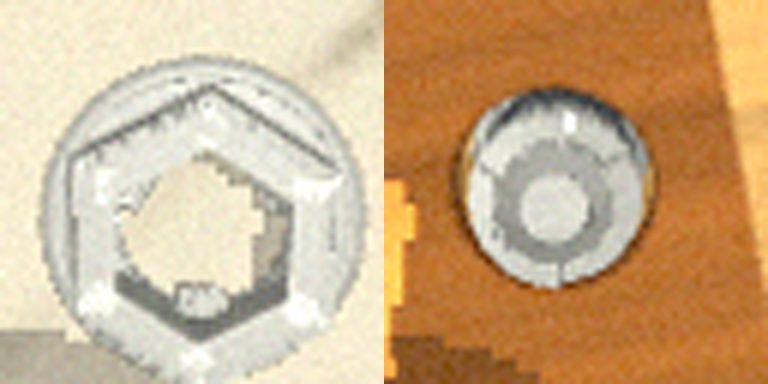

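```bash
python3 - <<'E'
from h import *
from bench import env,kinematics,monitor,eyes
n=fish(np.load("pics/wnut.npz"),283.8,161.6,.005);t=fish(np.load("pics/wstud.npz"),278.4,159.3,.113)
print("nut",n,"stud",t)
Y=-.054+2*np.pi/3
env.reach([n[0],n[1],.12],q(Y));s=monitor.sense();print(s["clock"],s["joints"].round(2),s["contact_force"])
print(env.movel([n[0],n[1],.0275],.1,guard=8))
env.close_gripper(40);s=monitor.sense();print(s["clock"],s["position"],s["finger_gap"],s["gripper_force"],s["contact_force"])
env.movel([n[0],n[1],.22],.15);env.hold(.2)
s=monitor.sense();print(s["clock"],s["position"],s["finger_gap"],s["gripper_force"],s["contact_force"],s["ft_torque"])
env.reach([t[0],t[1],.20],q(Y));env.hold(.2)
s=monitor.sense();print(s["clock"],s["joints"].round(2),s["position"],s["finger_gap"],s["contact_force"],s["ft_torque"],yaw(s["ee_rot"]))
d=eyes.grab_frame("wrist");np.savez("pics/w3.npz",**d)
cv2.imwrite("pics/w3.png",cv2.resize(d["frame"][100:310,140:420,::-1],(800,600)))
d=eyes.grab_frame("top");np.savez("pics/t3.npz",**d)
s=monitor.sense();print(s["contact_force"],s["ft_torque"])
E
```

```text
nut [ 0.45560708 -0.21177067  0.005     ] stud [0.48228139 0.0358788  0.113     ]
5.0333 [-0.67  0.41  1.73  0.    1.   -1.14] [-0.10492555 -0.25145836 -0.03475088]
False
6.6 [ 0.45584637 -0.21191771  0.0278842 ] 0.45567370435711035 41.03722035884857 [-0.388999    0.3754843   5.28358767]
8.2333 [ 0.45550205 -0.21169689  0.21956274] 0.4578905871863082 40.35945117473602 [-0.27120103  0.10081732 -1.38119791] [-0.05972899 -0.02141697 -0.01564963]
9.4167 [-0.17  0.27  1.69 -0.    1.18 -0.64] [0.4824751  0.03482669 0.20004269] 0.4602635507279645 [ 0.25715961 -0.41433261 -1.68086794] [-0.0486587  -0.01830569  0.00129284] 2.03866583984664
[-0.16001048  0.0609438  -0.93145963] [-0.0642691   0.01975851  0.00736757]
```

View pics/w3.png

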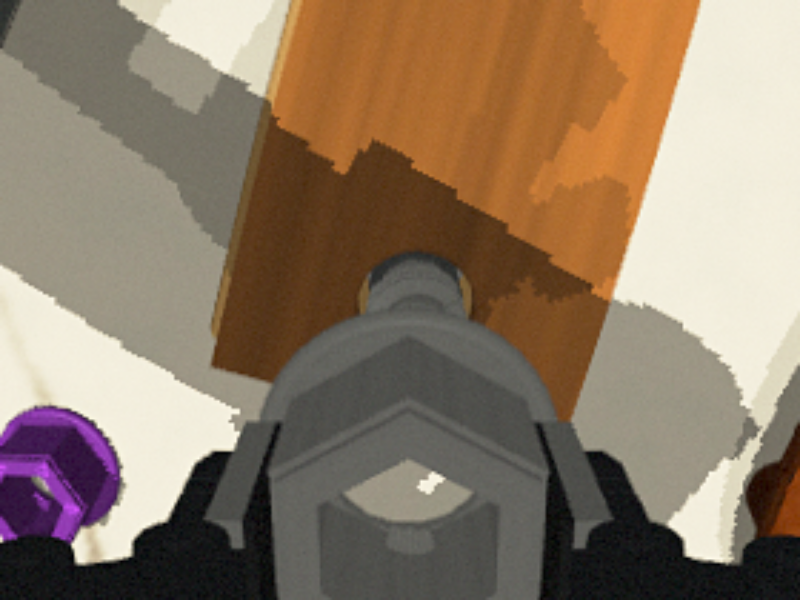

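The wrist view shows the nut held square in the fingers, with its flange just in front of the stud at (415,285). Descending with a guard.

```bash
cat >> h.py <<'E'
from bench import env,kinematics,monitor,eyes
def st(n=4,dt=.02):
    P=[];F=[];T=[];
    for _ in range(n):
        env.hold(dt);s=monitor.sense();P.append(s["position"]);F.append(s["contact_force"]);T.append(s["ft_torque"])
    return s["clock"],np.mean(P,0).round(4),np.mean(F,0).round(2),np.mean(T,0).round(3),round(s["finger_gap"],3)
E
python3 - <<'E'
from h import *
X,Yy=.481,.035
env.movel([X,Yy,.15],.1);print(st(8))
for i in range(4):
    g=env.movel([X,Yy,.115],.03,guard=4);c=st(6);print(g,c)
    if c[1][2]<.1235: break
    X+=.0004*c[2][0];Yy+=.0004*c[2][1];z=c[1][2]+.001;env.movel([X,Yy,z],.03);print(X,Yy)
np.savez("xy.npz",xy=[X,Yy])
E
```

```text
(10.3, array([0.4814, 0.0349, 0.1507]), array([ 0.02,  0.31, -1.41]), array([ 0.   , -0.007, -0.002]), 0.464)
True (11.125, array([0.4812, 0.0351, 0.1297]), array([1.25, 0.59, 2.89]), array([ 0.172, -0.256, -0.011]), 0.458)
0.4815 0.035236
True (11.6917, array([0.4815, 0.0353, 0.1295]), array([0.88, 0.28, 1.28]), array([ 0.112, -0.243, -0.027]), 0.458)
0.481852 0.035348000000000004
True (12.2583, array([0.4818, 0.0354, 0.1293]), array([0.65, 0.4 , 1.49]), array([ 0.066, -0.177,  0.022]), 0.457)
0.482112 0.035508000000000005
True (12.95, array([0.4827, 0.0358, 0.1233]), array([ 2.61,  1.66, -3.27]), array([ 0.276, -0.446, -0.031]), 0.459)
```

```bash
python3 - <<'E'
from h import *
X,Yy=np.load("xy.npz")["xy"]
for i in range(4):
    c=st(5);X+=.0005*c[2][0];Yy+=.0005*c[2][1];env.movel([X,Yy,c[1][2]],.03);c=st(5);print(c)
    if np.hypot(*c[2][:2])<1: break
g=env.movel([X,Yy,.113],.03,guard=5);print(g,st(6))
np.savez("xy.npz",xy=[X,Yy])
E
```

```text
(13.3667, array([0.483 , 0.0361, 0.1236]), array([-0.06, -0.55, -1.66]), array([ 0.024,  0.011, -0.001]), 0.461)
True (13.6917, array([0.4834, 0.0361, 0.1218]), array([-1.45, -0.29,  5.7 ]), array([-0.016,  0.212,  0.025]), 0.46)
```

```bash
cat >> h.py <<'E'
def turn(Y,X,y,z,dY,Ft=4,kz=.00008,ff=0,n=2):
    """one small turn; returns updated command and reading"""
    Y+=dY;z+=ff*dY
    env.movel([X,y,z],.02,frame=q(Y))
    c=st(n,.015);F=c[2]
    z+=np.clip(kz*(F[2]-Ft),-.0008,.0008);X+=.00015*F[0];y+=.00015*F[1]
    return Y,X,y,z,c
E
python3 - <<'E'
from h import *
X,y=np.load("xy.npz")["xy"];s=monitor.sense();Y=-.054+2*np.pi/3;z=s["position"][2]
for i in range(6):
    Y,X,y,z,c=turn(Y,X,y,z,.06,ff=.0031);print(round(Y,3),round(z,4),c)
np.savez("xy.npz",xy=[X,y],Y=Y,z=z)
E
```

```text
2.1 0.1218 (13.975, array([0.4833, 0.0362, 0.1221]), array([-0.11,  0.72,  1.32]), array([-0.025, -0.003,  0.058]), 0.456)
2.16 0.1217 (14.2583, array([0.4832, 0.0364, 0.1219]), array([-0.21,  0.76, -0.23]), array([ 0.103, -0.048,  0.02 ]), 0.461)
2.22 0.1215 (14.5417, array([0.4832, 0.0365, 0.1218]), array([ 0.99,  0.7 , -0.78]), array([ 0.11 , -0.077,  0.04 ]), 0.462)
2.28 0.1213 (14.825, array([0.4832, 0.0365, 0.1216]), array([ 0.25,  0.6 , -0.95]), array([-0.015,  0.015,  0.008]), 0.461)
2.34 0.121 (15.1083, array([0.4833, 0.0366, 0.1215]), array([ 0.75, -0.59, -1.57]), array([-0.005, -0.015,  0.027]), 0.461)
2.4 0.1208 (15.3917, array([0.4835, 0.0365, 0.1212]), array([-0.15, -0.24, -0.8 ]), array([-0.01 ,  0.017,  0.001]), 0.462)
```

```bash
python3 - <<'E'
from h import *
a=np.load("xy.npz");X,y=a["xy"];Y,z=a["Y"],a["z"]
g=env.movel([X,y,z-.008],.025,frame=q(Y),guard=4);c=st(4);print(g,c)
np.savez("xy.npz",xy=[X,y],Y=Y,z=c[1][2])
E
```

```text
True (15.7417, array([0.4838, 0.0365, 0.1166]), array([-0.61,  0.11,  4.69]), array([0.022, 0.078, 0.005]), 0.459)
```

The nut dropped about 5 mm, so it's in the thread. Screwing clockwise now while watching torque and force.

```bash
cat > screw.py <<'E'
from h import *
import sys
a=np.load("xy.npz");X,y=a["xy"];Y,z=a["Y"],a["z"]
for i in range(int(sys.argv[1])):
    Y,X,y,z,c=turn(Y,X,y,z,-float(sys.argv[2]),Ft=0.5,kz=.00006,ff=.0031)
    if i%4==0 or abs(c[3][2])>.08: print(round(Y,3),round(z,4),*c)
    if abs(c[3][2])>.14 or abs(c[2][2])>14 or Y<-1.15: break
np.savez("xy.npz",xy=[X,y],Y=Y,z=z)
E
python3 screw.py 24 .08
```

```text
Traceback (most recent call last):
  File "screw.py", line 6, in <module>
    if i%4==0 or abs(c[3][2])>.08: print(round(Y,3),round(z,4),*c)
                                         ~~~~~^^^^^
TypeError: type numpy.ndarray doesn't define __round__ method
```

```bash
sed -i 's/Y,z=a\["Y"\],a\["z"\]/Y,z=float(a["Y"]),float(a["z"])/' screw.py; python3 - <<'E'
from h import *
a=np.load("xy.npz");s=monitor.sense();Y=yaw(s["ee_rot"]);print(Y,s["position"])
np.savez("xy.npz",xy=a["xy"],Y=float(a["Y"])-.08,z=float(a["z"])-.00025)
E
python3 screw.py 24 .08
```

```text
2.322106742555809 [0.48370831 0.03648361 0.11644906]
2.24 0.1163 16.3083 [0.4836 0.0365 0.1162] [0.57 0.19 3.08] [ 0.003 -0.117 -0.061] 0.461
2.16 0.1161 16.5917 [0.4835 0.0366 0.1159] [0.23 0.33 2.06] [ 0.045 -0.062 -0.088] 0.461
1.92 0.1154 17.4417 [0.4835 0.0366 0.1153] [-0.15  0.2   1.06] [-0.002  0.001 -0.033] 0.458
1.6 0.1145 18.575 [0.4836 0.0366 0.1145] [ 0.1  -0.43  1.52] [-0.055  0.048 -0.032] 0.461
1.28 0.1136 19.7083 [0.4835 0.0366 0.1136] [-0.11  0.06  0.87] [-0.087  0.004 -0.002] 0.464
0.96 0.1128 20.8417 [0.4836 0.0364 0.1128] [-0.22 -0.19  1.58] [-0.09  -0.086  0.003] 0.46
0.64 0.1121 21.975 [0.4838 0.0362 0.112 ] [ 0.21 -0.27  2.04] [-0.135 -0.192  0.027] 0.458
```

```bash
python3 screw.py 26 .06
```

```text
0.34 0.1117 23.1083 [0.484  0.0362 0.1116] [ 0.67 -0.68  2.54] [-0.116 -0.15  -0.027] 0.461
0.1 0.1115 24.2417 [0.4844 0.036  0.1113] [0.27 0.42 2.57] [-0.153 -0.096 -0.001] 0.458
-0.14 0.1109 25.375 [0.4846 0.0362 0.1108] [ 0.14 -0.14  0.43] [-0.096 -0.038 -0.009] 0.461
-0.26 0.1105 25.9417 [0.4847 0.0362 0.1105] [-0.14  0.15  0.05] [-0.161 -0.009 -0.088] 0.459
-0.38 0.1101 26.5083 [0.4848 0.0361 0.1101] [-0.11 -0.93  0.07] [-0.236  0.033 -0.043] 0.457
-0.5 0.1098 27.075 [0.4847 0.036  0.1098] [-1.03  0.18  2.28] [ 0.048  0.18  -0.121] 0.461
-0.56 0.1098 27.3583 [0.4846 0.036  0.1097] [-0.44  0.26  3.24] [ 0.163  0.23  -0.085] 0.458
-0.62 0.1097 27.6417 [0.4845 0.036  0.1096] [-1.17 -0.36  2.98] [ 0.122  0.26  -0.061] 0.46
-0.68 0.1096 27.925 [0.4843 0.036  0.1095] [-1.68 -0.73  1.65] [ 0.171  0.164 -0.132] 0.458
-0.74 0.1095 28.2083 [0.4841 0.0359 0.1094] [-1.03 -1.01  1.49] [ 0.261  0.144 -0.187] 0.459
```

Torque has reached 0.19 N m at the expected height and angle, so it's snug. Releasing, backing off and checking.

```bash
python3 - <<'E'
from h import *
a=np.load("xy.npz");X,y=a["xy"]
env.release();s=monitor.sense();p=s["position"];print(s["clock"],p,s["contact_force"],s["finger_gap"])
env.movel([p[0],p[1],.27],.12);env.reach([.45,.033,.27],q(0))
d=eyes.grab_frame("wrist");np.savez("pics/w4.npz",**d)
cv2.imwrite("pics/w4.png",cv2.resize(d["frame"][:300,:,::-1],(800,429)))
d=eyes.grab_frame("scene");cv2.imwrite("pics/s4.png",cv2.resize(d["frame"][210:345,190:370,::-1],(800,600)))
print(monitor.sense()["clock"])
E
```

```text
28.725 [0.48408417 0.0358203  0.10943224] [-0.58438066  0.12031014 -0.19666187] 0.9977517249564769
31.0667
```

View pics/w4.png

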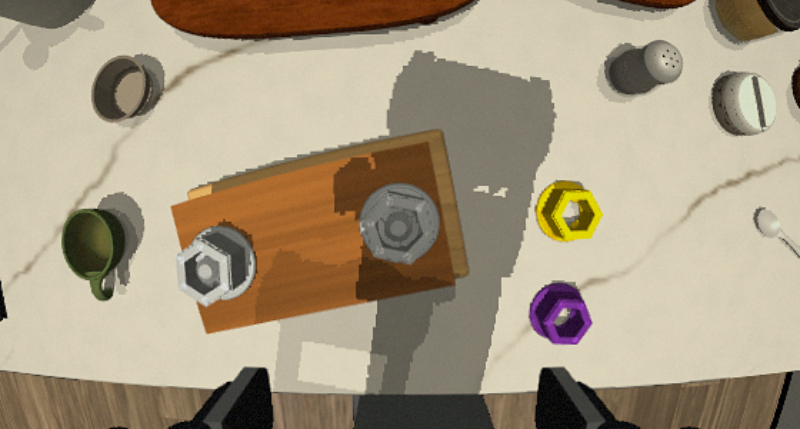

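View pics/s4.png

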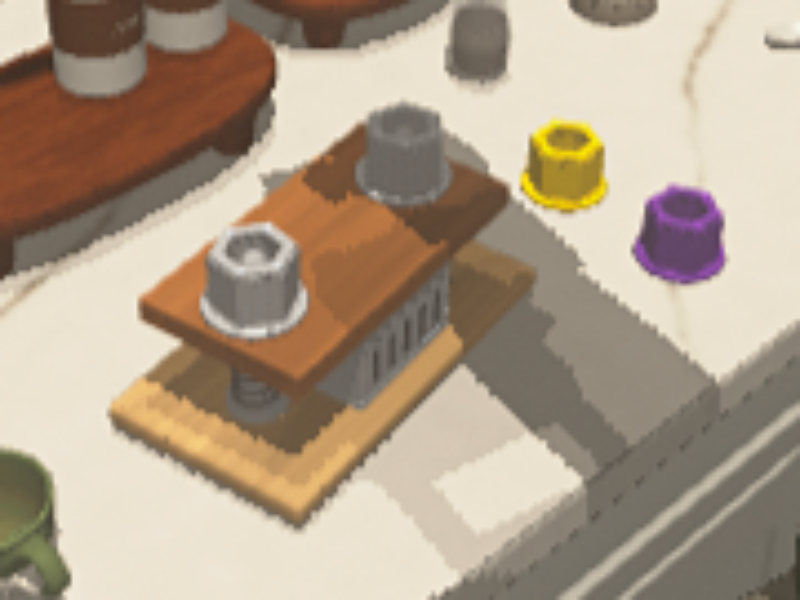

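The wrist view shows the nut centred on its stud at (400,224). The scene view shows it upright with its flange on the plate at (403,180), and the bystanders in view haven't moved. Handing in.

```bash
python3 -c "
from bench import job
print(job.hand_in())"
```

```text
the job is handed in; nothing more can be done
None
```

I threaded the nut onto the bare stud, screwed it down snug (about 0.19 N m) with the plate looking level, and let go; I handed the job in at about 31 s, but no verdict came back.

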